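# Hook a fallen watch bezel out from between the cases

## Robot

A 6-joint arm with a two-finger parallel gripper is mounted at the origin on the work surface. World frame = base frame: x ahead of the robot, y to its left, z up, the work surface at z = 0. Lengths are in m, angles in rad, forces in N, time in s.
With the tool pointing down it reaches from about 0.325 to 1 m from the base axis. Payload 5.1 kg.
Tool frame: the origin (TCP) lies at the very end of the fingers, on their centre line; the grasp point (between the pads) lies 19 mm behind it (pinch_z is the distance from the TCP to the grasp point, in m); x points along the fingers, y is the direction in which the jaws open and shut, and the axes are right-handed (so a half turn about x gives the same grasp; the last joint's range is limited). The gripper opens to 85 mm and grips with 20 to 120 N. Pads are 22 mm wide; open, the fingers measure 114 mm over their backs; the gripper's body (76 mm by 85 mm) begins 54 mm behind the grasp point. The pads swing forward as they close: fully open they stand 13 mm farther back than shut.
Start: joints at [1.146, 0.124, 1.65, -0, 1.367, -0.083], TCP at [0.218, 0.612, 0.231] pointing down, gripper open.
Joint ranges: [-2.61, 2.61], [-1.02, 2.33], [0.03, 2.71], [-1.35, 4.49], [0.32, 2.68], [-2.91, 2.91]. Speed limits (rad/s): [2.57, 2.57, 3.14, 3.14, 3.14, 3.14].

## Interface

Orientations are given as a unit quaternion [x, y, z, w].
In Python, from plant import * gives the robot as it stands.
- The arm moves only by the tool apply_moves, never from a script. Its argument "increments" is a list of rows, each an object with "travel": the shift along the tool's x, y, z in cm, a list of three; "spin": the turn about the tool's x in rad. A call has 1 to 12 rows; each row shifts and turns the commanded pose from where the row before left it, along the tool's axes as they then stand; what a row does not reach is not made up. A row lasts 1/10 s, in which the tool goes at most 50 mm and 8.59 degrees, less where a joint would pass 70% of its speed; a pose out of reach is approached as far as the arm can. A call is refused whole if a number of a shift passes 5 or a number of a turn 0.15, either way. A call with a gripper value outside its range is refused whole. "fingers" is the closure, from 0 (fully open) to 1 (shut), set as the call begins (left out, the last holds). The fingers move at their own pace and stop on an object; "newtons" is the grip in N (left out, the last holds). Time passes only in rows, so rows that do not move let the fingers close. It gives the time, the measured TCP pose, the force and the opening at its end, in the units of the state.
- state(): the state, without advancing time (a new reading comes with each control period).
- camera(name): name is "scene" or "top"; returns the picture (480x640x3 uint8, blue, green, red); there is no depth.
- camera_info(name): a dict with "fovy" (degrees; the focal length in pixels is half the picture's height over the tangent of half this angle, whatever the lens; pixels are square), "cx", "cy" (the principal point, pixels), "R" (3x3) and "t" (3): a world point X has camera coordinates R X + t. Camera axes: x right, y down, z forward; pixel columns grow to the right and rows downward; lengths in m; the calibration is good to about 2 mm. A picture is of the moment at which its call begins. camera_info takes no time and is no camera call.
- finish_job(): hands the job in, once; it reports no verdict.
Trained networks look in the newest picture that a camera, given by its name, has taken for a name from the list of things; names that differ only in an ending like _2 or _b are one class to them, and where a whole thing is asked for, a point or a joint stands for the part that bears it (a point fixed in the world has none). Each returns a list of dicts, best first, with "p" (0 to 1); they miss things now and then, are a little off and sometimes report something else, mostly with a low value. They report only what shows in the picture. A call takes as long as a camera call. They do not tell look-alikes from the thing itself.
- look_for(camera, name): "extent" ([centre column, centre row, width, height] in pixels, round what is visible of it).
- regions_of(camera, name): "region" (480x640 bool, what is visible of it) and "extent" ([centre column, centre row, width, height] in pixels, round what is visible of it).
The state is a dict: "time": time; "joint_positions": joint angles; "qd": joint speeds; "joint_torque": joint torques, N m; "eef_pos": TCP position; "tool_rot": TCP orientation; "ft_force": force on the tool from outside, world axes, zero at the start; "torque": the same for the moment, N m; "gripper_width": finger opening in m.
Only numpy, scipy, OpenCV 4.12 (cv2) and the standard library are available. Lean on these libraries where they do the work, as an engineer would, in place of code of your own. Each camera call takes 0.05 s, during which the arm holds its last target.

## Task

A steel watch bezel has fallen into the narrow gap between the two stacks of jewellery cases. Take the hook from its stand, fish the bezel out with it along the counter until it lies flat and wholly clear of the mouth of the gap, in front of it, and hang the hook back in its stand. Work gently: do not lean hard with the hook on the counter, the bezel or the cases, never touch the bezel with the gripper, and leave the other things alone.

Things in the scene. Friction and masses are not known exactly. Their poses are not given: they have to be found in the camera images.
- gap_mouth (a point): Middle of the gap's mouth at counter level (z = 0); x points into the gap, z up. The gap is a straight slot 36 mm wide (y -18 to +18 mm), floored by the bare counter, between two fixed stacks of cases 75 mm high; open above and at the mouth, shut by a 75 mm high wall 140 mm in from the mouth.
- cases: The cases, fixed, cream; origin and axes as gap_mouth. Left (+y) stack 140 mm wide with an open compartment tray on top, right (-y) stack 100 mm wide with a flat lid, both 160 mm deep (x) and 75 mm high. The left case's open lid stands at its far left edge, up to 190 mm high, 155 mm or more from the gap's middle line.
- strip_mid (a point): Middle of the underside of a fixed steel strip that bridges the gap on top of the cases: 75 mm above the counter, 4 mm thick, 24 mm wide along the gap, from 101 to 125 mm in from the mouth. What lies under it cannot be reached straight from above.
- bezel_center (a point): Centre of the fallen bezel: a plain steel ring, 30 mm outside, 18 mm hole, 7 mm high, 25 to 45 g, lying flat on the counter in the gap (this point 3.5 mm up) below the strip: centre 104 to 122 mm in from the mouth, within 2 mm of the gap's middle line.
- bezel: The bezel as a whole; origin in the middle of its underside.
- hook_grip (a point): Middle of the black vertical grip of the hook: 16 x 16 mm, from 24 mm below to 20 mm above this point, flat faces looking along this point's x and y. Under the grip is a round flange 28 mm across, 4 mm thick, its underside 28 mm below this point. z up, x towards the toe.
- hook: The hook, about 115 g; origin: middle of the flange's underside. From there a shank goes straight down, 9 mm thick for 72 mm, then 6 mm. At its end a 6 mm rod runs level along +x to 40 mm from the shank's axis, and there turns straight down as a toe, whose round end is 25 mm below the middle line of the level part.
- hook_neck (a point): On the shank's axis, 40 mm below the flange's underside. The thin lower rod telescopes tightly in the thick shank (it does not move in use) and was left drawn out by an unmeasured amount: the toe's end is anywhere from 105 to 150 mm below the flange's underside, so the toe's distance to the counter must be felt or seen.
- stand_rest (a point): Where the hook hangs: the point on the stand's top face, 165 mm above the counter, on which the middle of the flange's underside rests. A slot 13 mm wide runs from the plate's front edge (30 mm from here towards -x of this point) to 6.5 mm behind this point; the shank hangs in it, the flange lies on both sides of it, the level rod points along +x within 0.25 rad.
- stand: The grey stand, fixed: a level plate 6 mm thick, 60 mm deep (x), 100 mm wide (y), top at 165 mm, on two side legs 8 mm thick at y = +-46 mm over a base 8 mm high; origin on the counter below stand_rest, same axes. Open in front and behind: the hook comes off when lifted a few mm and slid out along -x, and goes back the same way.
- ring_box: small blue box standing on the right stack, its middle 78 to 82 mm right of the gap's middle line, 48 mm square, 38 mm high: leave alone
- loupe: black loupe, 28 mm across, 26 mm high, standing 30 to 60 mm in front of the left stack, 90 mm or more left of the gap's middle line: leave alone
- gift_box: low cardboard box 55 x 40 x 28 mm in front of the right stack, its middle 45 to 55 mm out and 85 to 95 mm right of the gap's middle line: leave alone
- jar: glass jar, 48 mm across, 60 mm high, far left: leave alone
- dish: white bowl 90 mm across, far left: leave alone
- tweezers: steel tweezers 110 mm long lying beyond the stand on the right: leave alone
- driver: screwdriver 130 mm long lying at the right: leave alone
Mind the look-alikes: they are no part of the job. Of the things that look like the stand, the middle-sized one is meant.

How it is judged:
On the way, in this order (a step that is already met when the one before it is completed fails the run):
1. the hook is taken out of its stand (distance between hook and stand_rest above 0.06 m), for 0.1 s.
2. the bezel is drawn wholly out of the gap (x of bezel_center in the frame of gap_mouth between -0.15 and -0.017 m and y of bezel_center in the frame of gap_mouth between -0.06 and 0.06 m), for 0.2 s.
At the end, for the whole second after the job is handed in: The bezel lies flat and at rest on the counter, its centre 17 to 150 mm in front of the mouth of the gap and within 60 mm of the gap's middle line; the hook hangs at rest and upright (within 0.12 rad) in the stand, the middle of its flange within 9 mm of the resting point (all of step 2 and height (world z) of bezel_center below 0.007 m and angle between bezel's own z axis and vertical below 0.1 rad and linear speed of bezel below 0.02 m/s and distance between hook and stand_rest below 0.009 m and angle between hook's own z axis and vertical below 0.12 rad and linear speed of hook below 0.05 m/s); the robot touches nothing.
It fails at once if the hook presses on the counter with more than 15 N (contact force between hook and table above 15 N).
It fails at once if the hook presses on the cases with more than 15 N (contact force between hook and cases above 15 N).
It fails at once if the hook presses on the bezel with more than 15 N (contact force between hook and bezel above 15 N).
It fails at once if the gripper or arm touches the bezel (contact force between any of the arm, the fingers and bezel above 0.3 N).
It fails at once if a bystander is displaced by more than 20 mm (distance of any of ring_box, loupe, gift_box, jar, dish, tweezers, driver from where it was at the start of the episode above 0.02 m).
It also fails if it takes over 67 s, if anything falls off the work surface, if the arm or the gripper's body presses on something with over 40 N, if the wrist force passes 120 N, or if a joint passes its speed limit or range.

## Working session

There is one attempt and no reset: what is moved stays moved. The work goes in short steps, Python scripts to look and compute and a tool call to move; the robot and the scene stay as the last step left them, time stands still between calls to the robot, and variables do not carry over. Pictures are saved under pics/ and viewed, and the job is handed in when it is done.

Besides the shell and the picture viewer there is one more tool, called after "Call:" in YAML: its name, and indented under it one key for each argument. apply_moves: Moves the arm, as the interface text tells. Its arguments: {"type":"object","properties":{"increments":{"type":"array","items":{"type":"object","properties":{"travel":{"type":"array","items":{"type":"number"}},"spin":{"type":"number"}}}},"fingers":{"type":"number"},"newtons":{"type":"number"}},"required":["increments"]}

```bash
ls; mkdir -p pics
python3 - <<'E'
from plant import *
import cv2,json
for n in ("scene","top"):
    im=camera(n); cv2.imwrite(f"pics/{n}0.png",im)
    i=camera_info(n); print(n,i)
print(state())
E
```

```text
pics
scene {'fovy': 45.186454339146366, 'cx': 318.93370738613055, 'cy': 238.7774126322957, 'R': array([[-0.86115469,  0.50832239, -0.00457788],
       [ 0.43233723,  0.72763107, -0.53257633],
       [-0.26738946, -0.46060979, -0.8463696 ]]), 't': array([ 0.40099953, -0.12567959,  1.43192115])}
top {'fovy': 50.57322797901571, 'cx': 320.98449685530545, 'cy': 241.87563510502886, 'R': array([[ 0.01508262, -0.99988445, -0.00189804],
       [-0.98385698, -0.01450227, -0.17836794],
       [ 0.17831981,  0.00455765, -0.98396203]]), 't': array([-0.02534106,  0.48936392,  1.20848256])}
{'time': 0.1, 'joint_positions': array([ 1.14638731e+00,  1.24464965e-01,  1.65157166e+00,  1.74580384e-05,
        1.36751213e+00, -8.25857313e-02]), 'qd': array([-0.00027116, -0.00119863, -0.00422153,  0.00042013, -0.0008274 ,
        0.0004463 ]), 'joint_torque': array([ 2.27974915e-04, -4.24934077e+01, -3.66650784e+01, -1.02468009e-04,
        4.00936944e-03, -2.65962228e-05]), 'eef_pos': array([0.21766259, 0.61186886, 0.23013949]), 'tool_rot': array([ 0.11959848,  0.69698307, -0.12093442,  0.69662448]), 'ft_force': array([ 0.89859088, -0.32013229,  0.06988775]), 'torque': array([-0.01998546,  0.02281546,  0.03042151]), 'gripper_width': 0.08528728297115303}
```

View pics/scene0.png

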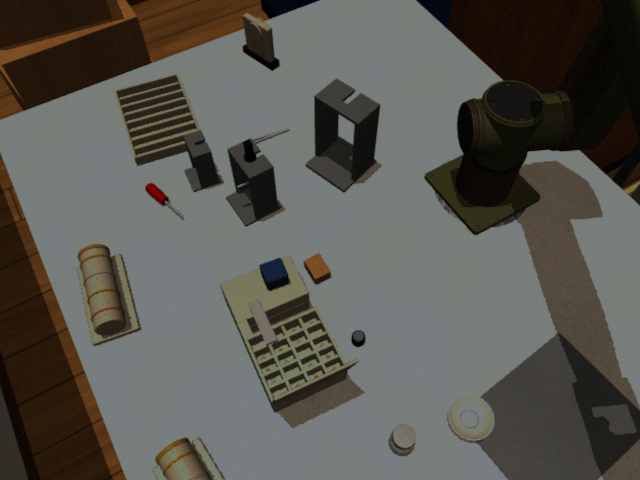

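View pics/top0.png

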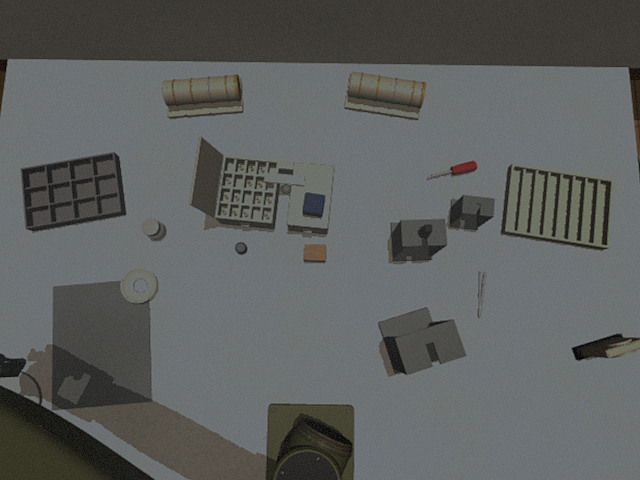

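Run:
```python
import cv2,numpy as np
def crop(n,x0,y0,x1,y1,s,o):
    im=cv2.imread(f"pics/{n}0.png")[y0:y1,x0:x1]
    im=np.clip(255*(im/255.)**0.6,0,255).astype(np.uint8)
    cv2.imwrite(o,cv2.resize(im,None,fx=s,fy=s,interpolation=cv2.INTER_CUBIC))
crop("top",180,130,350,270,4.5,"pics/c_top_case.png")
crop("top",370,180,510,270,5,"pics/c_top_stand.png")
crop("scene",210,250,370,410,3.7,"pics/c_sc_case.png")
crop("scene",170,110,310,230,5,"pics/c_sc_stand.png")
```

```text
(no output)
```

View pics/c_top_case.png

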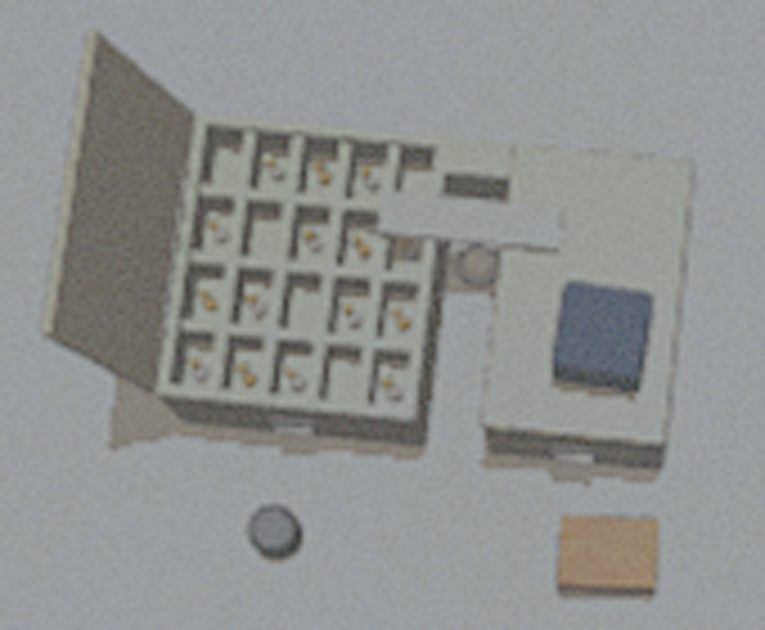

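View pics/c_top_stand.png

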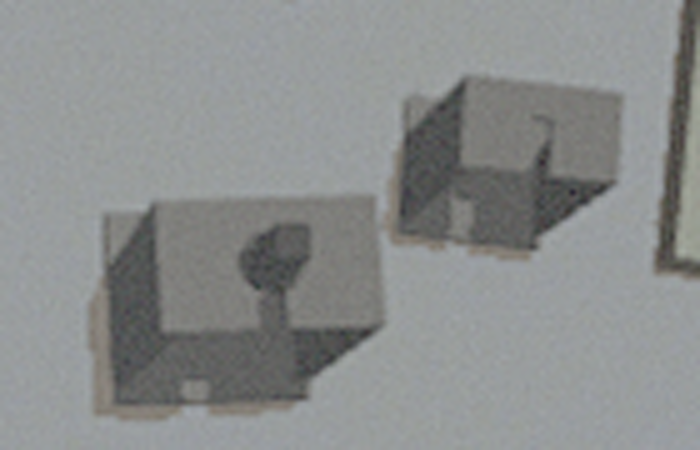

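View pics/c_sc_case.png

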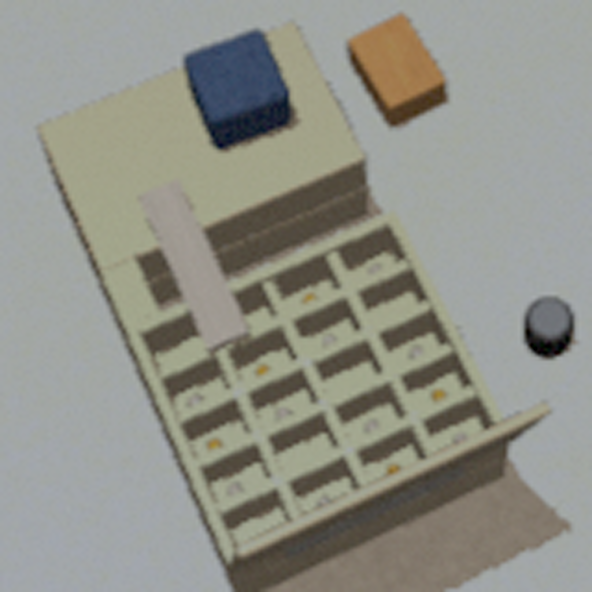

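View pics/c_sc_stand.png

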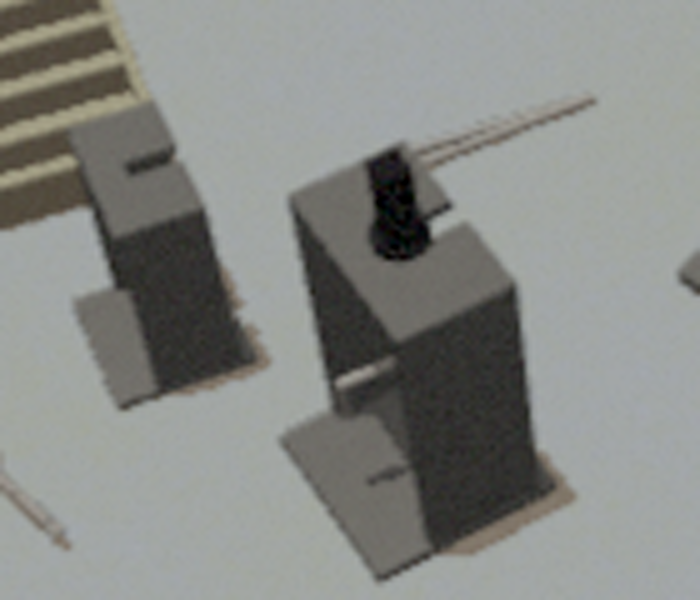

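```bash
cat > h.py <<'E'
import numpy as np, cv2
from scipy.optimize import least_squares
from plant import *
def K(n):
    i=camera_info(n); f=240/np.tan(np.radians(i['fovy'])/2); return f,i
def proj(n,X):
    f,i=K(n); c=np.atleast_2d(X)@i['R'].T+i['t']; return np.c_[i['cx']+f*c[:,0]/c[:,2],i['cy']+f*c[:,1]/c[:,2]]
def ray(n,p):
    f,i=K(n); d=i['R'].T@np.array([(p[0]-i['cx'])/f,(p[1]-i['cy'])/f,1.]); return -i['R'].T@i['t'],d
def atz(n,p,z):
    o,d=ray(n,p); return o+d*(z-o[2])/d[2]
def P(pose,pts):
    x,y,a=pose; c,s=np.cos(a),np.sin(a); pts=np.atleast_2d(pts).astype(float)
    return np.c_[x+c*pts[:,0]-s*pts[:,1],y+s*pts[:,0]+c*pts[:,1],pts[:,2]]
def fit(obs,x0):  # obs list (cam,pt3(m),px)
    fn=lambda p: np.concatenate([(proj(n,P(p,q))[0]-px) for n,q,px in obs])
    r=least_squares(fn,x0,loss='soft_l1'); return r.x,r.fun.reshape(-1,2)
def un(o,s,u): return np.array([o[0]+(u[0]+.5)/s-.5,o[1]+(u[1]+.5)/s-.5])
E
python3 - <<'E'
from h import *
np.set_printoptions(precision=4,suppress=True)
tc=lambda u:un((180,130),4.5,u); sc=lambda u:un((210,250),3.7,u)
H=.075
obs=[("top",(0,-.118,H),tc((664,441))),("top",(0,-.018,H),tc((487,429))),("top",(.16,-.118,H),tc((693,160))),
("top",(0,.018,H),tc((418,416))),("top",(.16,.158,H),tc((203,122))),("top",(0,.158,H),tc((160,392))),
("scene",(.16,-.118,H),sc((40,127))),("scene",(0,-.118,H),sc((293,25))),("scene",(0,-.018,H),sc((365,160))),("scene",(0,.018,H),sc((393,215))),("scene",(.16,.158,H),sc((235,555)))]
g,r=fit(obs,(.55,.1,0)); print("gap",g,"\n",r)
for n,q in (("top",tc),("scene",sc)):
    s=[o for o in obs if o[0]==n]; print(n,fit(s,g)[0])
b=atz("top",tc((477,265)),.0035);print("bez",b)
c,s=np.cos(g[2]),np.sin(g[2]); d=b[:2]-g[:2]; print(c*d[0]+s*d[1],-s*d[0]+c*d[1])
ts=lambda u:un((370,180),5,u); ss=lambda u:un((170,110),5,u)
Z=.165
obs=[("top",(.03,.05,Z),ts((155,203))),("top",(.03,-.05,Z),ts((376,196))),("top",(-.03,-.05,Z),ts((385,325))),("top",(-.03,.05,Z),ts((162,333))),
("scene",(-.03,-.05,Z),ss((403,143))),("scene",(.03,-.05,Z),ss((290,195))),("scene",(.03,.05,Z),ss((398,342))),("scene",(-.03,.05,Z),ss((517,285)))]
g,r=fit(obs,(.5,-.2,0)); print("stand",g,"\n",r)
for n in("top","scene"):
    s=[o for o in obs if o[0]==n]; print(n,fit(s,g)[0])
for n in ("top","scene"):
  for k in ("bezel","hook","hook_grip","stand","cases"):
    for o in regions_of(n,k)[:3]:
      rg=o['region']; ys,xs=np.nonzero(rg); print(n,k,round(o['p'],2),np.round(o['extent'],1),xs.mean().round(1),ys.mean().round(1),len(xs))
      if o['p']>.4: np.save(f"pics/{n}_{k}.npy",rg) if not __import__('os').path.exists(f"pics/{n}_{k}.npy") else 0
E
```

```text
gap [ 0.5287  0.0829 -0.0775] 
 [[ 0.879  -0.0924]
 [-0.9578 -1.1509]
 [ 0.2603 -0.7542]
 [-0.4156  0.3997]
 [-1.6535 -2.0796]
 [-0.4526  0.5422]
 [-0.8103 -0.4665]
 [ 0.2853 -1.9875]
 [ 0.828  -1.296 ]
 [ 0.8594 -2.0366]
 [-0.6299  1.6273]]
top [ 0.5278  0.0821 -0.0817]
scene [ 0.53    0.0848 -0.0777]
bez [0.6365 0.0761 0.0035]
0.1079908682541233 0.001520154974334973
stand [ 0.4942 -0.2473  0.0432] 
 [[-0.0821 -1.0041]
 [ 0.2955 -0.8483]
 [ 0.4335 -0.295 ]
 [ 0.0333 -0.6316]
 [ 1.0573 -0.6789]
 [ 0.224   0.0183]
 [ 0.6271  0.2288]
 [ 0.7939 -0.2681]]
top [ 0.4926 -0.2468  0.0466]
scene [ 0.4957 -0.2476  0.0432]
top bezel 0.57 [284.3 188.8  13.8   9.8] 283.4 189.6 37
top hook 0.56 [138.3 284.4  36.1  34.5] 137.5 284.5 1005
top hook 0.45 [424.1 231.7  13.9  14.6] 424.6 230.5 154
top hook 0.25 [258.6 185.1 142.2  92.5] 257.2 189.4 8468
top hook_grip 0.63 [425.2 231.1  14.8  16.1] 424.7 230.2 173
top stand 0.91 [473.7 210.1  40.4  31. ] 470.2 211.0 1243
top stand 0.9 [421.3 339.   88.8  68.8] 419.5 340.4 3922
top stand 0.84 [417.8 241.9  58.2  40.8] 415.7 238.9 1987
top cases 0.88 [258.9 184.5 141.1  92.6] 256.7 189.1 8456
top cases 0.48 [314.4 252.2  20.9  18. ] 314.7 252.3 336
scene hook 0.8 [245.1 164.6  18.6  50.8] 247.0 157.5 255
scene hook 0.25 [266.6 136.   29.7  13.6] 265.4 136.4 111
scene hook_grip 0.73 [255.6 180.9  54.4  83.3] 251.8 184.2 2890
scene hook_grip 0.63 [246.9 168.8  19.5  54.8] 247.2 157.0 243
scene stand 0.86 [256.1 183.9  58.9  82.9] 251.6 184.8 2947
scene stand 0.66 [202.1 161.2  40.3  55.6] 199.7 161.9 1487
scene stand 0.59 [344.  132.6  71.4 111. ] 342.7 134.7 5458
scene cases 0.93 [288.4 333.6 138.6 156.5] 284.1 336.6 10694
```

```bash
python3 - <<'E'
from h import *
g=np.array([.5287,.0829,-.0785]); st=np.array([.4942,-.2473,.0432])
def ov(n,x0,y0,x1,y1,s,o,lines):
    im=cv2.imread(f"pics/{n}0.png")[y0:y1,x0:x1]
    im=np.clip(255*(im/255.)**0.6,0,255).astype(np.uint8)
    im=cv2.resize(im,None,fx=s,fy=s,interpolation=cv2.INTER_CUBIC)
    for L,c in lines:
        p=proj(n,L); p=((p-[x0,y0]+.5)*s-.5)*16
        cv2.polylines(im,[p.astype(np.int32)],False,c,1,cv2.LINE_AA,4)
    cv2.imwrite(o,im)
t=np.linspace(0,2*np.pi,40)
def circ(pose,x,y,z,r): return P(pose,np.c_[x+r*np.cos(t),y+r*np.sin(t),z+0*t])
R=(0,0,255);G=(0,255,0)
def box(pose,x0,x1,y0,y1,z): return P(pose,[(x0,y0,z),(x1,y0,z),(x1,y1,z),(x0,y1,z),(x0,y0,z)])
L=[(circ(g,.108,.0015,.007,.015),R),(circ(g,.108,.0015,.007,.009),R),(box(g,0,.14,-.018,.018,.0),G),(box(g,0,.14,-.018,.018,.075),G),(box(g,.101,.125,-.05,.05,.079),(255,0,0))]
ov("top",250,155,310,215,10,"pics/ov1.png",L)
h=(st[0],st[1],st[2])
L=[(circ(st,0,0,.169,.014),R),(box(st,-.008,.008,-.008,.008,.213),R),(box(st,-.03,.03,-.05,.05,.165),G),(P(st,[(0,0,.165),(0,0,.06),(.04,0,.06),(.04,0,.035)]),R)]
ov("top",385,205,455,270,10,"pics/ov2.png",L)
ov("scene",220,125,290,225,6,"pics/ov3.png",L)
E
python3 -c "
import cv2,numpy as np
a=cv2.imread('pics/ov2.png');b=cv2.imread('pics/ov3.png')
b=cv2.resize(b,None,fx=1,fy=1); H=max(a.shape[0],b.shape[0])
p=lambda m:cv2.copyMakeBorder(m,0,H-m.shape[0],0,0,0)
c=np.hstack([p(a),p(b)]);c=cv2.resize(c,None,fx=.7,fy=.7);cv2.imwrite('pics/ov23.png',c);print(c.shape)"
```

```text
(455, 784, 3)
```

View pics/ov1.png

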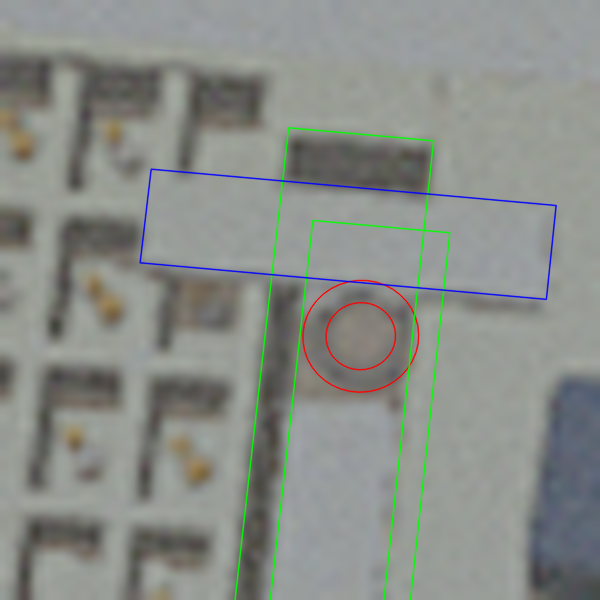

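View pics/ov23.png

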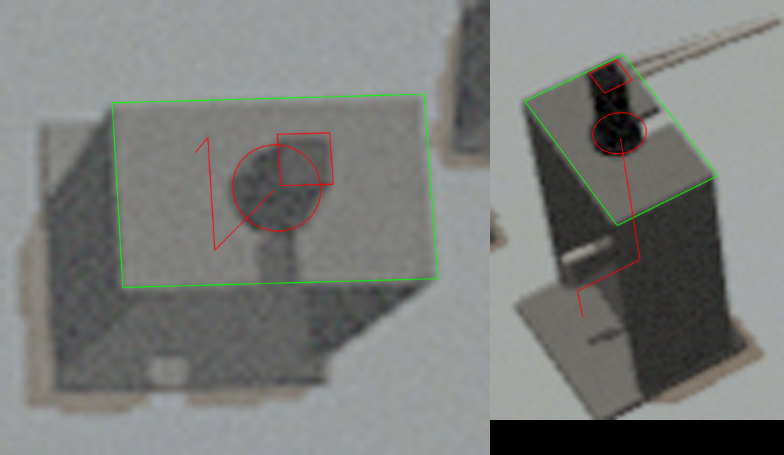

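Run:
```python
import cv2,numpy as np
im=cv2.imread("pics/scene0.png")[165:215,222:282]
im=np.clip(255*(im/255.)**0.45,0,255).astype(np.uint8)
a=cv2.resize(im,None,fx=12,fy=12,interpolation=cv2.INTER_CUBIC)
cv2.imwrite("pics/z1.png",a)
im=cv2.imread("pics/scene0.png")[135:167,230:280]
im=np.clip(255*(im/255.)**0.45,0,255).astype(np.uint8)
cv2.imwrite("pics/z2.png",cv2.resize(im,None,fx=14,fy=14,interpolation=cv2.INTER_CUBIC))
```

```text
(no output)
```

View pics/z1.png

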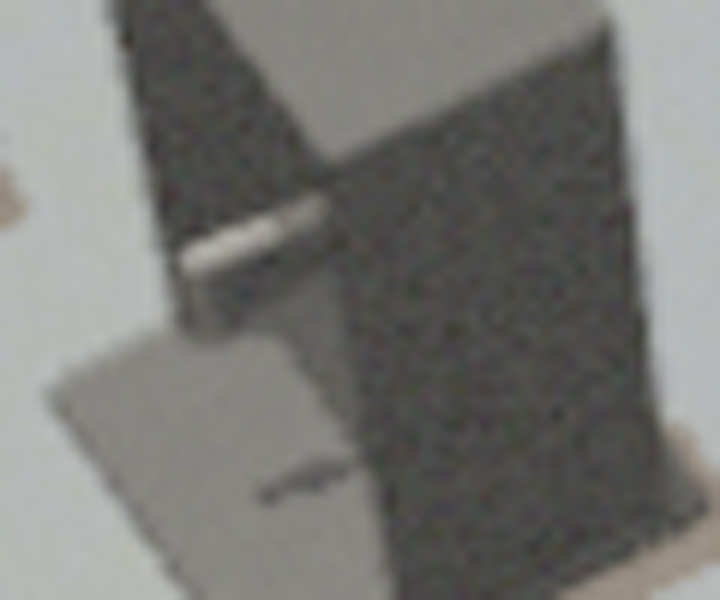

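View pics/z2.png

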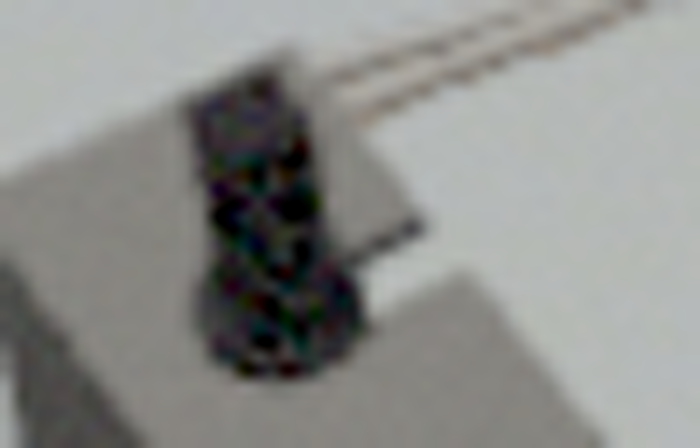

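Run:
```python
from h import *
np.set_printoptions(precision=4,suppress=True)
def f(p,full=False):
    x,y,a,L,dx,dy=p   # dx,dy: scene cam offset
    pose=(x,y,a); zr=.165-L+.025
    def pr(n,q):
        X=P(pose,q)
        return proj(n,X)[0]
    r=[pr("scene",(.04,0,zr+.0))-[237.8,187.3], pr("scene",(.04,0,zr-.024))-[239.1,193.0]]
    A=pr("scene",(0,0,zr));B=pr("scene",(.04,0,zr));d=(B-A)/np.linalg.norm(B-A);q=np.array([248.5,182.1])-A
    r.append([d[0]*q[1]-d[1]*q[0],0])
    r+= [pr("scene",(0,0,.213))-[247.5,141.9],pr("scene",(0,0,.168))-[250.0,157.2]]
    r+=[pr("top",(0,0,.213))-[428.3,227.5],pr("top",(0,0,.168))-[423.7,231.8]]
    return np.concatenate(r)
s=least_squares(f,[.494,-.247,.04,.115,0,0]); print(s.x[:4],"\n",s.fun.reshape(-1,2))
```

```text
[ 0.4948 -0.2478 -0.0467  0.1071] 
 [[ 0.3604 -0.532 ]
 [ 0.3189 -0.0075]
 [ 0.405   0.    ]
 [ 0.3468  0.7955]
 [ 0.0695 -0.7561]
 [ 0.0271 -0.525 ]
 [ 0.4604 -0.6336]]
```

```bash
cat >> h.py <<'E'
from scipy.spatial.transform import Rotation as Rn
def tool():
    s=state(); return np.array(s['eef_pos']),Rn.from_quat(s['tool_rot']).as_matrix(),s
def rel(target):
    p,R,s=tool(); return R.T@(np.array(target)-p)*100
E
python3 - <<'E'
from h import *
np.set_printoptions(precision=4,suppress=True)
p,R,s=tool(); print(p,"\n",R,s['time'])
print("yaw of tool y",np.arctan2(R[1,1],R[0,1]),"z",np.arctan2(R[1,2],R[0,2]))
print(rel((.4948,-.2478,.29)))
for n,q in (("top",(404,325)),("top",(464,352)),("top",(380,320)),("top",(396,375))): print(atz(n,q,.2))
E
```

```text
[0.2179 0.6124 0.2313] 
 [[-0.      0.3352  0.9422]
 [ 0.      0.9422 -0.3352]
 [-1.      0.     -0.    ]] 0.6
yaw of tool y 1.2290104264006672 z -0.3417859002721644
[ -5.8671 -71.7615  54.9195]
[ 0.2874 -0.195   0.2   ]
[ 0.2341 -0.3184  0.2   ]
[ 0.297  -0.1449  0.2   ]
[ 0.1857 -0.1771  0.2   ]
```

Call:
apply_moves:
  increments:
    - {"travel":[-2,-3.5,2.7]}
    - {"travel":[-2,-3.5,2.7]}
    - {"travel":[-1.9,-3.5,2.7]}
    - {"travel":[0,-3.8,2.9]}
    - {"travel":[0,-3.8,2.9]}
    - {"travel":[0,-3.8,2.9]}
    - {"travel":[0,-3.8,2.9]}
    - {"travel":[0,-3.8,2.9]}
    - {"travel":[0,-3.8,2.9]}
    - {"travel":[0,-3.8,2.9]}
    - {"travel":[0,-3.8,2.9]}
    - {"travel":[0,-3.8,2.9]}
  fingers: 0

```text
$.increments[0]: bad value
```

Call:
apply_moves:
  increments:
    - {"travel":[0,-3.8,2.9]}
    - {"travel":[0,-3.8,2.9]}
    - {"travel":[0,-3.8,2.9]}
    - {"travel":[0,-3.8,2.9]}
    - {"travel":[0,-3.8,2.9]}
    - {"travel":[0,-3.8,2.9]}
    - {"travel":[0,-3.8,2.9],"spin":0.14}
    - {"spin":0.14}
    - {"spin":0.14}
    - {"spin":0.14}
    - {"spin":0.14}
    - {"spin":0.14}

```text
$.increments[0]: bad value
```

Call:
apply_moves:
  increments:
    - {"spin":0.14}
    - {"spin":0.14}
    - {"spin":0.14}
    - {}
    - {}

```text
$.increments[0]: bad value
```

Run:
```python
from h import *
np.set_printoptions(precision=4,suppress=True)
p,R,s=tool(); print(p,s['time'],s['joint_positions'],s['ft_force'])
print("yaw of tool y",np.arctan2(R[1,1],R[0,1]))
print(rel((.4948,-.2478,.174+.002)))
```

```text
[0.2179 0.6124 0.2313] 0.6 [ 1.1464  0.1238  1.6503  0.      1.3675 -0.0826] [ 0.5202 -0.0543  0.2046]
yaw of tool y 1.2290104264006672
[  5.5329 -71.7616  54.9197]
```

Call:
apply_moves:
  increments:
    - {"travel":[-2,-3.5,2.7],"spin":0}
    - {"travel":[-2,-3.5,2.7],"spin":0}
    - {"travel":[-1.9,-3.5,2.7],"spin":0}
    - {"travel":[0,-3.8,2.9],"spin":0}
    - {"travel":[0,-3.8,2.9],"spin":0}
    - {"travel":[0,-3.8,2.9],"spin":0}
    - {"travel":[0,-3.8,2.9],"spin":0}
    - {"travel":[0,-3.8,2.9],"spin":0}
    - {"travel":[0,-3.8,2.9],"spin":0}
    - {"travel":[0,-3.8,2.9],"spin":0}
    - {"travel":[0,-3.8,2.9],"spin":0}
    - {"travel":[0,-3.8,2.9],"spin":0}
  fingers: 0

```text
time: 1.8
eef_pos: [0.3904, 0.0747, 0.2908]
tool_rot: [0.12, 0.696, -0.12, 0.697]
ft_force: [1.4, 0.3, 0.5]
gripper_width: 0.0856
```

Call:
apply_moves:
  increments:
    - {"travel":[0,-3.8,2.9],"spin":0}
    - {"travel":[0,-3.8,2.9],"spin":0}
    - {"travel":[0,-3.8,2.9],"spin":0}
    - {"travel":[0,-3.8,2.9],"spin":0}
    - {"travel":[0,-3.8,2.9],"spin":0}
    - {"travel":[0,-3.8,2.9],"spin":0}
    - {"travel":[0,0,0],"spin":0.14}
    - {"travel":[0,0,0],"spin":0.14}
    - {"travel":[0,0,0],"spin":0.14}
    - {"travel":[0,0,0],"spin":0.14}
    - {"travel":[0,0,0],"spin":0.14}
    - {"travel":[0,0,0],"spin":0.14}

```text
time: 3.0
eef_pos: [0.4778, -0.1966, 0.2904]
tool_rot: [0.396, 0.586, -0.396, 0.586]
ft_force: [0.0, -0.1, -0.4]
gripper_width: 0.0857
```

Call:
apply_moves:
  increments:
    - {"travel":[0,0,0],"spin":0.14}
    - {"travel":[0,0,0],"spin":0.14}
    - {"travel":[0,0,0],"spin":0.15}
    - {"travel":[0,0,0],"spin":0}
    - {"travel":[0,0,0],"spin":0}

```text
time: 3.5
eef_pos: [0.4778, -0.1965, 0.2904]
tool_rot: [0.509, 0.49, -0.509, 0.491]
ft_force: [-0.0, -0.5, -0.8]
gripper_width: 0.0852
```

Run:
```python
from h import *
np.set_printoptions(precision=4,suppress=True)
p,R,s=tool(); print(p,s['time'],s['joint_positions'],s['ft_force'])
print("yaw of tool y",np.arctan2(R[1,1],R[0,1]))
print(rel((.4948,-.2478,.174+.002)))
cv2.imwrite("pics/t1.png",camera("top")[170:290,350:510].repeat(4,0).repeat(4,1))
cv2.imwrite("pics/s1.png",camera("scene")[60:220,180:340].repeat(4,0)[:600].repeat(4,1))
```

```text
[ 0.4778 -0.1965  0.2904] 3.5 [-0.4941 -0.2061  1.8715 -0.      1.476  -0.4563] [-0.0052 -0.522  -0.8257]
yaw of tool y -0.03786325524933373
[11.4435  1.8931  5.0598]
```

Call:
apply_moves:
  increments:
    - {"travel":[0,0.9,2.5],"spin":0}
    - {"travel":[0,1.0,2.55],"spin":0}
    - {"travel":[3,0,0],"spin":0}
    - {"travel":[3,0,0],"spin":0}
    - {"travel":[0,0,0],"spin":0}
    - {"travel":[0,0,0],"spin":0}

```text
time: 4.2
eef_pos: [0.4945, -0.2476, 0.2302]
tool_rot: [-0.51, -0.49, 0.51, -0.489]
ft_force: [0.3, 0.5, -0.0]
gripper_width: 0.0855
```

Run:
```python
from h import *
np.set_printoptions(precision=4,suppress=True)
p,R,s=tool(); print(p,s['time'],s['ft_force'])
print(rel((.4948,-.2478,.174+.002)))
a=camera("top")[170:290,350:510]; b=camera("scene")[60:220,180:340]
for n,m in(("t2",a),("s2",b)):
    m=np.clip(255*(m/255.)**0.6,0,255).astype(np.uint8)
    cv2.imwrite(f"pics/{n}.png",cv2.resize(m,None,fx=3.7,fy=3.7,interpolation=cv2.INTER_CUBIC))
```

```text
[ 0.4945 -0.2476  0.2302] 4.2 [ 0.2876  0.4591 -0.026 ]
[5.4243 0.0346 0.0203]
```

View pics/s2.png

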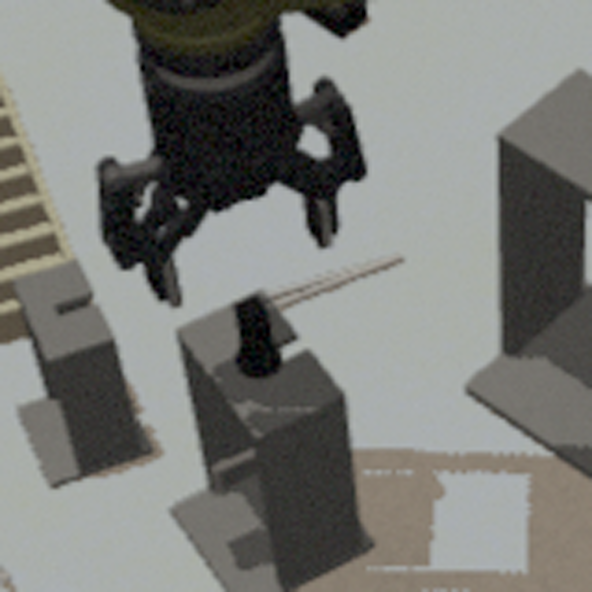

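View pics/t2.png

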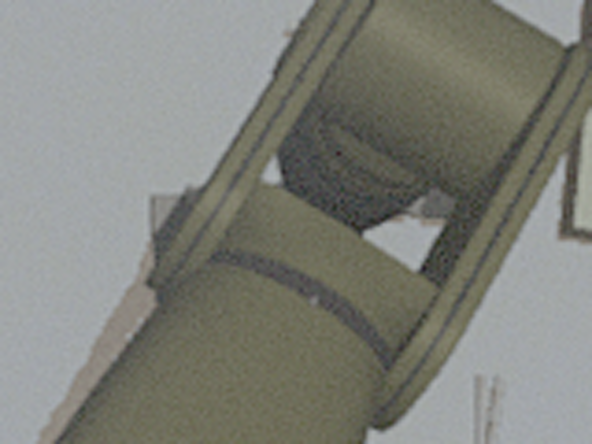

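Call:
apply_moves:
  increments:
    - {"travel":[2.5,0,0],"spin":0}
    - {"travel":[2.0,0,0],"spin":0}
    - {"travel":[0.9,0,0],"spin":0}
    - {"travel":[0,0,0],"spin":0}

```text
time: 4.7
eef_pos: [0.4946, -0.2476, 0.1763]
tool_rot: [-0.51, -0.49, 0.51, -0.49]
ft_force: [-0.3, 0.0, 1.0]
gripper_width: 0.0852
```

Call:
apply_moves:
  increments:
    - {"travel":[0,0,0],"spin":0}
    - {"travel":[0,0,0],"spin":0}
    - {"travel":[0,0,0],"spin":0}
    - {"travel":[0,0,0],"spin":0}
    - {"travel":[0,0,0],"spin":0}
    - {"travel":[0,0,0],"spin":0}
    - {"travel":[0,0,0],"spin":0}
    - {"travel":[0,0,0],"spin":0}
  fingers: 1
  newtons: 60

```text
time: 5.5
eef_pos: [0.495, -0.2479, 0.1769]
tool_rot: [0.51, 0.489, -0.51, 0.49]
ft_force: [-0.1, -0.4, 3.3]
gripper_width: 0.0151
```

Run:
```python
from h import *
np.set_printoptions(precision=4,suppress=True)
p,R,s=tool(); print(p,s['time'],s['ft_force'],s['torque'],s['gripper_width'])
b=camera("scene")[60:220,180:340]
for n,m in(("s3",b),):
    m=np.clip(255*(m/255.)**0.6,0,255).astype(np.uint8)
    cv2.imwrite(f"pics/{n}.png",cv2.resize(m,None,fx=3.7,fy=3.7,interpolation=cv2.INTER_CUBIC))
```

```text
[ 0.495  -0.2479  0.1769] 5.5 [-0.097  -0.365   3.2739] [0.0472 0.0601 0.0452] 0.01507090041119533
```

View pics/s3.png

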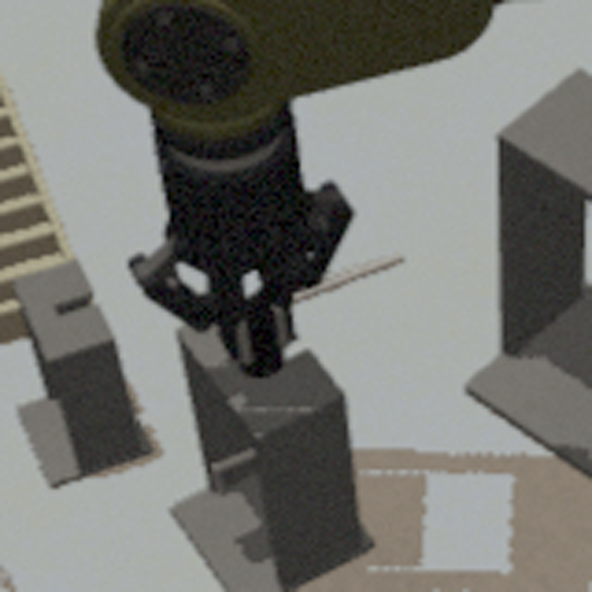

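Call:
apply_moves:
  increments:
    - {"travel":[-0.3,0,0],"spin":0}
    - {"travel":[-0.3,0,0],"spin":0}
    - {"travel":[-0.3,0,0],"spin":0}
    - {"travel":[0,0,0],"spin":0}
    - {"travel":[0,0,0],"spin":0}

```text
time: 6.05
eef_pos: [0.4946, -0.2477, 0.1852]
tool_rot: [-0.51, -0.49, 0.51, -0.49]
ft_force: [-0.3, 0.6, -1.4]
gripper_width: 0.015
```

Call:
apply_moves:
  increments:
    - {"travel":[0,-1,0.08],"spin":0}
    - {"travel":[0,-1,0.08],"spin":0}
    - {"travel":[0,-1,0.08],"spin":0}
    - {"travel":[0,-1,0.08],"spin":0}
    - {"travel":[0,-2,0.16],"spin":0}
    - {"travel":[0,-2,0.16],"spin":0}
    - {"travel":[0,-2,0.16],"spin":0}
    - {"travel":[0,0,0],"spin":0}
    - {"travel":[0,0,0],"spin":0}

```text
time: 6.95
eef_pos: [0.3942, -0.2518, 0.1856]
tool_rot: [0.511, 0.489, -0.51, 0.49]
ft_force: [-0.1, 0.2, -1.3]
gripper_width: 0.0154
```

Run:
```python
from h import *
np.set_printoptions(precision=4,suppress=True)
p,R,s=tool(); print(p,s['time'],s['ft_force'],s['torque'],s['gripper_width'],np.arctan2(R[1,1],R[0,1]))
b=camera("scene");cv2.imwrite("pics/s4f.png",b); b=b[60:220,200:360]
for n,m in(("s4",b),):
    m=np.clip(255*(m/255.)**0.6,0,255).astype(np.uint8)
    cv2.imwrite(f"pics/{n}.png",cv2.resize(m,None,fx=3.7,fy=3.7,interpolation=cv2.INTER_CUBIC))
```

```text
[ 0.3942 -0.2518  0.1856] 6.95 [-0.055   0.1644 -1.3164] [0.0227 0.0119 0.0313] 0.01539562843493813 -0.04195211913302454
```

View pics/s4.png

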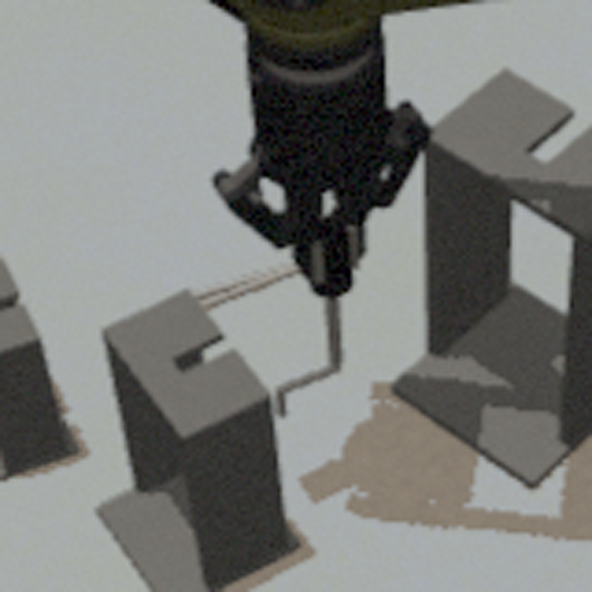

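Run:
```python
from h import *
np.set_printoptions(precision=4,suppress=True)
im=cv2.imread("pics/s4f.png")[120:185,255:315]
m=np.clip(255*(im/255.)**0.6,0,255).astype(np.uint8)
cv2.imwrite("pics/s4z.png",cv2.resize(m,None,fx=9,fy=9,interpolation=cv2.INTER_CUBIC))
zf=.1856-.0119
for L in (.105,.110,.115,.12):
    zr=zf-L+.025; X=P((.3942,-.2518,-.043),[(0,0,zf),(0,0,zr),(.04,0,zr),(.04,0,zr-.025)])
    print(L,((proj("scene",X)-[255,120]+.5)*9-.5).round(0).tolist())
```

```text
0.105 [[310.0, 148.0], [325.0, 356.0], [187.0, 412.0], [194.0, 472.0]]
0.11 [[310.0, 148.0], [326.0, 368.0], [189.0, 424.0], [195.0, 484.0]]
0.115 [[310.0, 148.0], [326.0, 380.0], [190.0, 436.0], [196.0, 496.0]]
0.12 [[310.0, 148.0], [327.0, 392.0], [191.0, 448.0], [198.0, 508.0]]
```

View pics/s4z.png

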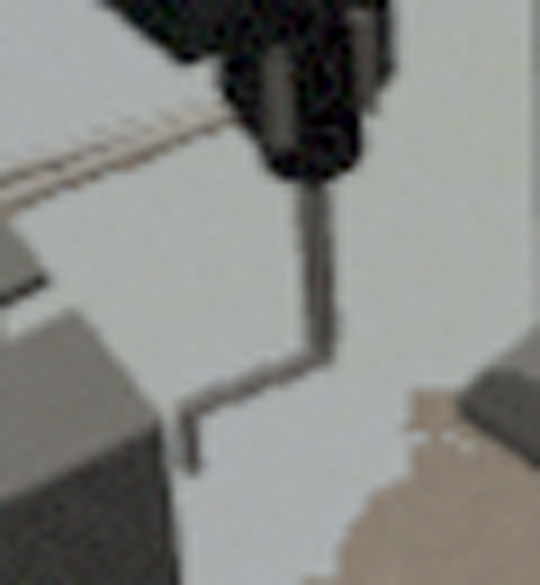

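Call:
apply_moves:
  increments:
    - {"travel":[-0.7,0,0],"spin":0}
    - {"travel":[-0.7,0,-1.5],"spin":0}
    - {"travel":[0,0.5,-4],"spin":0}
    - {"travel":[0,0.5,-4],"spin":0}
    - {"travel":[0,0.5,-4],"spin":0}
    - {"travel":[0,0.5,-4],"spin":0}
    - {"travel":[0,0.5,-4],"spin":0}
    - {"travel":[0,0.5,-4],"spin":0}
    - {"travel":[0,0.5,-4],"spin":0}
    - {"travel":[0,0.55,-3.5],"spin":0}
    - {"travel":[0,0,-1.3],"spin":0.037}
    - {"travel":[0,0,0],"spin":0}

```text
time: 8.2
eef_pos: [0.449, 0.092, 0.2001]
tool_rot: [0.518, 0.481, -0.518, 0.481]
ft_force: [0.1, 0.4, -1.4]
gripper_width: 0.0153
```

```bash
cat >> h.py <<'E'
G=np.array([.5288,.0830,-.079])
def gap(p):
    c,s=np.cos(G[2]),np.sin(G[2]); d=np.array(p[:2])-G[:2]; return np.array([c*d[0]+s*d[1],-s*d[0]+c*d[1]])
def rep():
    p,R,s=tool(); y=np.arctan2(R[1,1],R[0,1])
    print("tcp",p.round(4),"t",s['time'],"F",s['ft_force'].round(2),"T",s['torque'].round(3),"w",round(s['gripper_width'],4),"yaw",round(y,4),"shank gap",gap(p).round(4),"toe gap",gap(p[:2]+.04*np.array([np.cos(y),np.sin(y)])).round(4))
E
python3 - <<'E'
from h import *
rep()
for n in ("top","scene"): cv2.imwrite(f"pics/{n}5.png",camera(n))
E
python3 - <<'E'
import cv2,numpy as np
for n,(x0,y0,x1,y1) in (("top",(220,150,340,270)),("scene",(240,150,400,310))):
    m=cv2.imread(f"pics/{n}5.png")[y0:y1,x0:x1]
    m=np.clip(255*(m/255.)**0.6,0,255).astype(np.uint8)
    cv2.imwrite(f"pics/{n}5z.png",cv2.resize(m,(600,600),interpolation=cv2.INTER_CUBIC))
E
```

```text
tcp [0.449  0.092  0.2001] t 8.2 F [ 0.12  0.37 -1.37] T [-0.073  0.03  -0.022] w 0.0153 yaw -0.0737 shank gap [-0.0803  0.0026] toe gap [-0.0403  0.0028]
```

View pics/top5z.png

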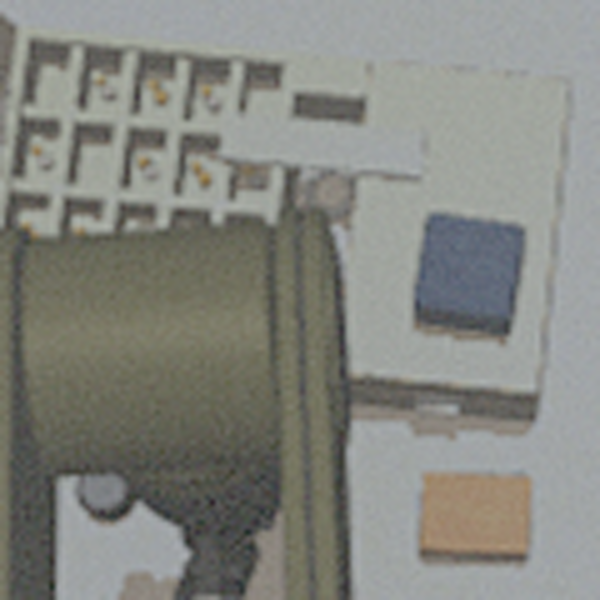

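View pics/scene5z.png

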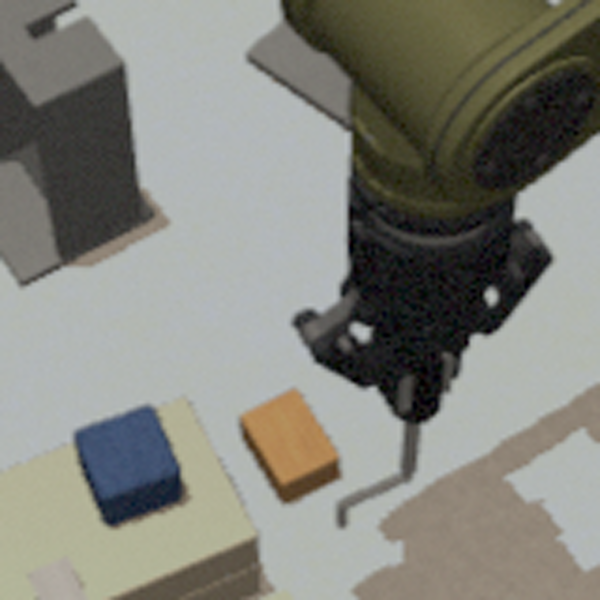

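Call:
apply_moves:
  increments:
    - {"travel":[3,0,0],"spin":0}
    - {"travel":[3,0,0],"spin":0}
    - {"travel":[1.5,0,0],"spin":0}
    - {"travel":[0,0,0],"spin":0}
    - {"travel":[0,0,0],"spin":0}

```text
time: 8.8
eef_pos: [0.4492, 0.0888, 0.1249]
tool_rot: [0.519, 0.48, -0.519, 0.48]
ft_force: [0.2, 1.0, -0.8]
gripper_width: 0.0151
```

Run:
```python
from h import *
rep()
im=camera("scene"); cv2.imwrite("pics/scene6.png",im)
p,R,s=tool(); y=np.arctan2(R[1,1],R[0,1]); L=.106
zf=p[2]-.0119; zr=zf-L+.025
X=P((p[0],p[1],y),[(0,0,zf-.01),(0,0,zr),(.04,0,zr),(.04,0,zr-.025)]); q=proj("scene",X); print(q.round(1).tolist())
x0,y0=int(q[:,0].mean())-30,int(q[:,1].mean())-30
m=im[y0:y0+60,x0:x0+60]; m=np.clip(255*(m/255.)**0.6,0,255).astype(np.uint8)
m=cv2.resize(m,None,fx=10,fy=10,interpolation=cv2.INTER_CUBIC)
cv2.polylines(m,[(((q-[x0,y0]+.5)*10-.5)*16).astype(np.int32)],False,(0,0,255),1,cv2.LINE_AA,4)
cv2.imwrite("pics/s6z.png",m)
```

```text
tcp [0.4492 0.0888 0.1249] t 8.8 F [ 0.16  1.02 -0.77] T [ 0.067 -0.004 -0.005] w 0.0151 yaw -0.0789 shank gap [-0.0798 -0.0005] toe gap [-0.0398 -0.0005]
[[347.4, 276.9], [346.2, 292.6], [329.6, 300.0], [329.4, 305.1]]
```

View pics/s6z.png

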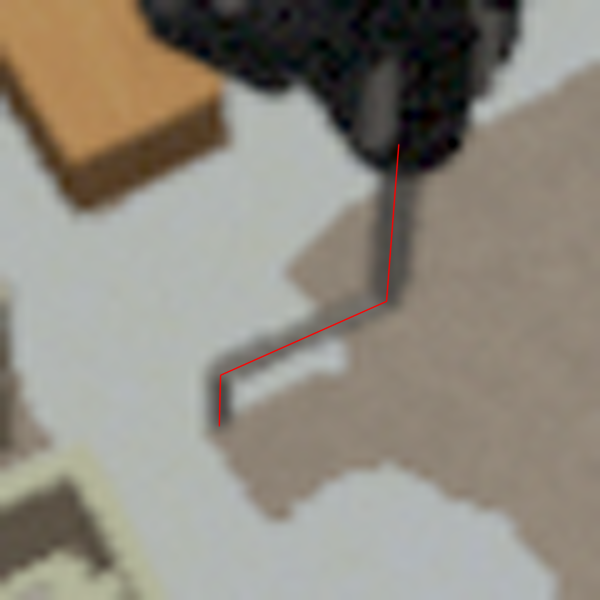

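Call:
apply_moves:
  increments:
    - {"travel":[0.2,0,0],"spin":0}
    - {"travel":[0.2,0,0],"spin":0}
    - {"travel":[0,0,0],"spin":0}
    - {"travel":[0,0,0],"spin":0}

```text
time: 9.25
eef_pos: [0.4491, 0.0894, 0.1206]
tool_rot: [0.519, 0.48, -0.519, 0.48]
ft_force: [-0.6, -0.2, -1.3]
gripper_width: 0.0151
```

Call:
apply_moves:
  increments:
    - {"travel":[0.05,0,0],"spin":0}
    - {"travel":[0.05,0,0],"spin":0}
    - {"travel":[0,0,0],"spin":0}

```text
time: 9.55
eef_pos: [0.4489, 0.0894, 0.1192]
tool_rot: [-0.519, -0.48, 0.519, -0.48]
ft_force: [0.0, -0.4, -1.6]
gripper_width: 0.0154
```

Call:
apply_moves:
  increments:
    - {"travel":[0.05,0,0],"spin":0}
    - {"travel":[0,0,0],"spin":0}

```text
time: 9.75
eef_pos: [0.449, 0.0894, 0.1188]
tool_rot: [-0.519, -0.48, 0.519, -0.48]
ft_force: [0.0, 0.4, -1.2]
gripper_width: 0.0152
```

Call:
apply_moves:
  increments:
    - {"travel":[0.05,0,0],"spin":0}
    - {"travel":[0,0,0],"spin":0}

```text
time: 9.95
eef_pos: [0.4489, 0.0894, 0.1182]
tool_rot: [-0.519, -0.48, 0.519, -0.48]
ft_force: [-0.2, 0.3, -1.3]
gripper_width: 0.0155
```

Call:
apply_moves:
  increments:
    - {"travel":[0.05,0,0],"spin":0}
    - {"travel":[0,0,0],"spin":0}

```text
time: 10.15
eef_pos: [0.4489, 0.0894, 0.1177]
tool_rot: [-0.519, -0.48, 0.519, -0.48]
ft_force: [0.0, 0.2, -1.0]
gripper_width: 0.0152
```

Call:
apply_moves:
  increments:
    - {"travel":[0.03,0,0],"spin":0}
    - {"travel":[0,0,0],"spin":0}

```text
time: 10.35
eef_pos: [0.449, 0.0894, 0.1175]
tool_rot: [-0.519, -0.48, 0.519, -0.48]
ft_force: [0.3, -0.6, -1.3]
gripper_width: 0.0152
```

Call:
apply_moves:
  increments:
    - {"travel":[0.04,0,0],"spin":0}
    - {"travel":[0,0,0],"spin":0}

```text
time: 10.55
eef_pos: [0.4491, 0.0894, 0.1173]
tool_rot: [0.519, 0.48, -0.519, 0.48]
ft_force: [0.1, 0.7, -0.0]
gripper_width: 0.0157
```

Call:
apply_moves:
  increments:
    - {"travel":[0.04,0,0],"spin":0}
    - {"travel":[0,0,0],"spin":0}

```text
time: 10.75
eef_pos: [0.4491, 0.0894, 0.1171]
tool_rot: [0.519, 0.48, -0.519, 0.48]
ft_force: [-1.4, 0.4, 1.3]
gripper_width: 0.0152
```

Call:
apply_moves:
  increments:
    - {"travel":[0.04,0,0],"spin":0}
    - {"travel":[0,0,0],"spin":0}

```text
time: 10.95
eef_pos: [0.4492, 0.0894, 0.1169]
tool_rot: [0.519, 0.48, -0.519, 0.48]
ft_force: [-2.1, -0.1, 4.7]
gripper_width: 0.0151
```

Call:
apply_moves:
  increments:
    - {"travel":[-0.6,0,0],"spin":0}
    - {"travel":[-0.6,0,0],"spin":0}
    - {"travel":[0,1.5,-0.1],"spin":0}
    - {"travel":[0,1.5,-0.1],"spin":0}
    - {"travel":[0,1.5,-0.1],"spin":0}
    - {"travel":[0,1.5,0],"spin":0}
    - {"travel":[0,1.5,0],"spin":0}
    - {"travel":[0,1.5,0],"spin":0}
    - {"travel":[0,1.0,0],"spin":0}
    - {"travel":[0,0,0],"spin":0}
    - {"travel":[0,0,0],"spin":0}

```text
time: 12.05
eef_pos: [0.5485, 0.0846, 0.1281]
tool_rot: [-0.519, -0.48, 0.519, -0.48]
ft_force: [-0.1, -0.3, -0.8]
gripper_width: 0.0151
```

Run:
```python
from h import *
rep()
im=camera("scene"); cv2.imwrite("pics/scene7.png",im); cv2.imwrite("pics/top7.png",camera("top"))
p,R,s=tool(); y=np.arctan2(R[1,1],R[0,1]); L=.1055
zf=p[2]-.0117; zr=zf-L+.025
X=P((p[0],p[1],y),[(0,0,zf-.01),(0,0,zr),(.04,0,zr),(.04,0,zr-.025)]); q=proj("scene",X); print(q.round(1).tolist())
x0,y0=270,285
m=im[y0:y0+60,x0:x0+60]; m=np.clip(255*(m/255.)**0.6,0,255).astype(np.uint8)
m=cv2.resize(m,None,fx=10,fy=10,interpolation=cv2.INTER_CUBIC)
def pl(q,c): cv2.polylines(m,[(((q-[x0,y0]+.5)*10-.5)*16).astype(np.int32)],False,c,1,cv2.LINE_AA,4)
pl(q,(0,0,255))
for g,c in ((G,(0,255,0)),((.5293,.0842,-.079),(255,0,0))):
    for yy in (-.018,.018): pl(proj("scene",P(g,[(0,yy,.075),(.1,yy,.075)])),c)
cv2.imwrite("pics/s7z.png",m)
```

```text
tcp [0.5485 0.0846 0.1281] t 12.05 F [-0.11 -0.28 -0.79] T [ 0.028  0.018 -0.02 ] w 0.0151 yaw -0.0781 shank gap [0.0195 0.0031] toe gap [0.0595 0.0032]
[[304.7, 296.8], [305.5, 311.7], [288.3, 319.5], [288.8, 324.3]]
```

View pics/s7z.png

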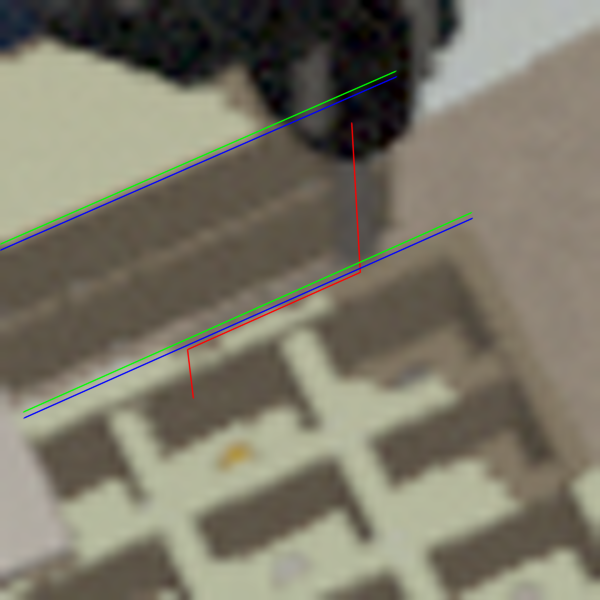

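View pics/scene7.png

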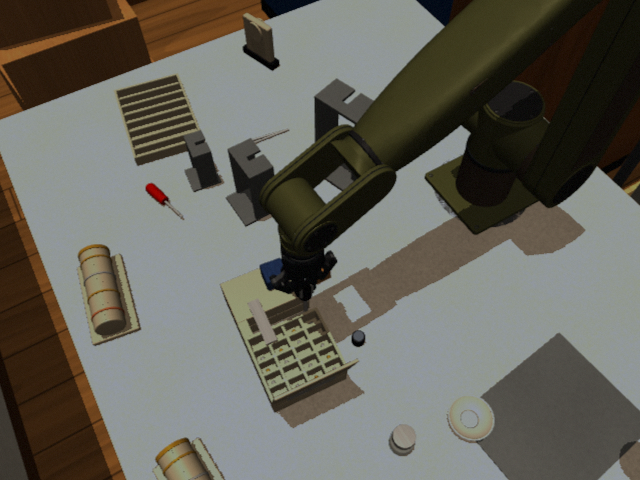

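Call:
apply_moves:
  increments:
    - {"travel":[0,1.2,0],"spin":0}
    - {"travel":[0,1.2,0],"spin":0}
    - {"travel":[0,1.2,0],"spin":0}
    - {"travel":[0,1.3,0],"spin":0}
    - {"travel":[0,0,0],"spin":0}
    - {"travel":[0.25,0,0],"spin":0}
    - {"travel":[0,0,0],"spin":0}

```text
time: 12.85
eef_pos: [0.5971, 0.0808, 0.125]
tool_rot: [-0.519, -0.481, 0.52, -0.48]
ft_force: [0.2, 0.7, -0.6]
gripper_width: 0.0154
```

Call:
apply_moves:
  increments:
    - {"travel":[0.1,0,0],"spin":0}
    - {"travel":[0,0,0],"spin":0}

```text
time: 13.05
eef_pos: [0.5973, 0.0808, 0.1246]
tool_rot: [-0.519, -0.48, 0.519, -0.48]
ft_force: [0.1, 0.2, -1.6]
gripper_width: 0.015
```

Call:
apply_moves:
  increments:
    - {"travel":[0.06,0,0],"spin":0}
    - {"travel":[0,0,0],"spin":0}

```text
time: 13.25
eef_pos: [0.5977, 0.0808, 0.1243]
tool_rot: [0.519, 0.48, -0.519, 0.48]
ft_force: [0.5, -0.0, 0.2]
gripper_width: 0.0152
```

Call:
apply_moves:
  increments:
    - {"travel":[0,0,0],"spin":0}
    - {"travel":[0,0,0],"spin":0}

```text
time: 13.45
eef_pos: [0.5978, 0.0808, 0.1243]
tool_rot: [0.519, 0.48, -0.519, 0.48]
ft_force: [0.2, -0.7, -1.6]
gripper_width: 0.0153
```

Call:
apply_moves:
  increments:
    - {"travel":[0.04,0,0],"spin":0}
    - {"travel":[0,0,0],"spin":0}

```text
time: 13.65
eef_pos: [0.5977, 0.0808, 0.1238]
tool_rot: [-0.519, -0.48, 0.519, -0.48]
ft_force: [0.5, -0.2, -2.7]
gripper_width: 0.0152
```

Call:
apply_moves:
  increments:
    - {"travel":[0.06,0,0],"spin":0}
    - {"travel":[0,0,0],"spin":0}

```text
time: 13.85
eef_pos: [0.5977, 0.0808, 0.1231]
tool_rot: [-0.519, -0.48, 0.519, -0.48]
ft_force: [-0.4, -0.3, -1.1]
gripper_width: 0.0153
```

Call:
apply_moves:
  increments:
    - {"travel":[0.06,0,0],"spin":0}
    - {"travel":[0,0,0],"spin":0}

```text
time: 14.05
eef_pos: [0.5977, 0.0808, 0.1225]
tool_rot: [-0.519, -0.48, 0.519, -0.48]
ft_force: [-0.4, 0.0, -0.5]
gripper_width: 0.0151
```

Call:
apply_moves:
  increments:
    - {"travel":[0.06,0,0],"spin":0}
    - {"travel":[0,0,0],"spin":0}

```text
time: 14.25
eef_pos: [0.5977, 0.0808, 0.1219]
tool_rot: [-0.519, -0.48, 0.519, -0.48]
ft_force: [-0.4, 0.1, -1.5]
gripper_width: 0.0152
```

Call:
apply_moves:
  increments:
    - {"travel":[0.15,0,0],"spin":0}
    - {"travel":[0.15,0,0],"spin":0}
    - {"travel":[0,0,0],"spin":0}
    - {"travel":[0,-0.4,0],"spin":0}
    - {"travel":[0,-0.4,0],"spin":0}
    - {"travel":[0,-0.4,0],"spin":0}
    - {"travel":[0,-0.4,0],"spin":0}

```text
time: 14.95
eef_pos: [0.5814, 0.0821, 0.1191]
tool_rot: [0.519, 0.48, -0.519, 0.48]
ft_force: [1.1, -0.4, -1.0]
gripper_width: 0.0149
```

Call:
apply_moves:
  increments:
    - {"travel":[0,-0.4,0],"spin":0}
    - {"travel":[0,-0.4,0],"spin":0}
    - {"travel":[0,-0.4,0],"spin":0}
    - {"travel":[0,-0.4,0],"spin":0}

```text
time: 15.35
eef_pos: [0.5656, 0.0833, 0.1191]
tool_rot: [0.519, 0.48, -0.519, 0.48]
ft_force: [0.3, -0.1, -1.2]
gripper_width: 0.0154
```

Run:
```python
from h import *
rep()
im=camera("top"); cv2.imwrite("pics/top8.png",im)
p,R,s=tool(); y=np.arctan2(R[1,1],R[0,1])
x0,y0=250,155
m=im[y0:y0+60,x0:x0+60]; m=np.clip(255*(m/255.)**0.6,0,255).astype(np.uint8)
m=cv2.resize(m,None,fx=10,fy=10,interpolation=cv2.INTER_CUBIC); cv2.imwrite("pics/t8z.png",m)
for o in look_for("top","bezel")[:3]: print(o)
```

```text
tcp [0.5656 0.0833 0.1191] t 15.35 F [ 0.25 -0.1  -1.23] T [ 0.025 -0.111 -0.023] w 0.0154 yaw -0.078 shank gap [0.0366 0.0032] toe gap [0.0766 0.0032]
{'extent': [313.2, 203.3, 23.1, 25.5], 'p': 0.3}
```

View pics/t8z.png

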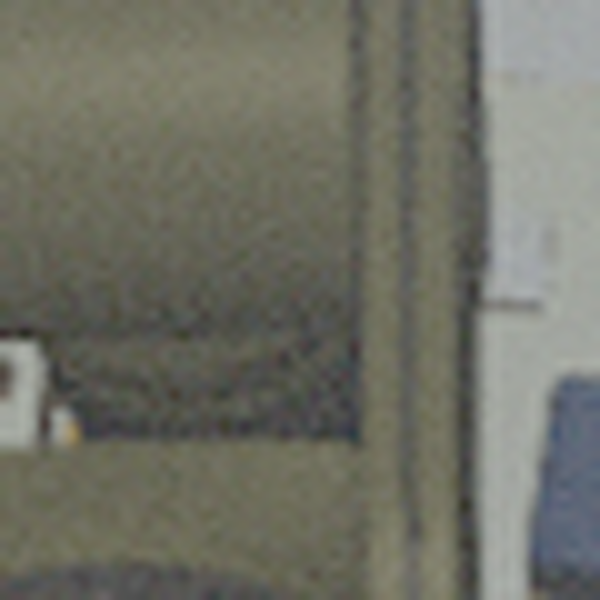

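Call:
apply_moves:
  increments:
    - {"travel":[0,-0.6,0],"spin":0}
    - {"travel":[0,-0.6,0],"spin":0}
    - {"travel":[0,-0.6,0],"spin":0}
    - {"travel":[0,-0.6,0],"spin":0}
    - {"travel":[0,-0.6,0],"spin":0}
    - {"travel":[0,-0.6,0],"spin":0}
    - {"travel":[0,-0.6,0],"spin":0}
    - {"travel":[0,-0.6,0],"spin":0}
    - {"travel":[0,-0.6,0],"spin":0}
    - {"travel":[0,-0.6,0],"spin":0}
    - {"travel":[0,-0.6,0],"spin":0}
    - {"travel":[0,-0.6,0],"spin":0}

```text
time: 16.65
eef_pos: [0.4936, 0.0889, 0.119]
tool_rot: [-0.519, -0.48, 0.519, -0.48]
ft_force: [1.1, 0.6, -0.4]
gripper_width: 0.0151
```

Call:
apply_moves:
  increments:
    - {"travel":[0,-0.6,0],"spin":0}
    - {"travel":[0,-0.6,0],"spin":0}
    - {"travel":[0,-0.6,0],"spin":0}
    - {"travel":[0,-0.6,0],"spin":0}
    - {"travel":[0,-0.6,0],"spin":0}
    - {"travel":[0,-0.6,0],"spin":0}
    - {"travel":[0,-0.6,0],"spin":0}
    - {"travel":[0,-0.6,0],"spin":0}
    - {"travel":[0,-0.6,0],"spin":0}
    - {"travel":[0,0,0],"spin":0}

```text
time: 17.65
eef_pos: [0.4393, 0.0931, 0.1188]
tool_rot: [-0.519, -0.48, 0.519, -0.48]
ft_force: [-0.7, -0.2, -0.8]
gripper_width: 0.0154
```

Run:
```python
from h import *
rep()
im=camera("scene"); cv2.imwrite("pics/scene9.png",im)
x0,y0=290,265
m=im[y0:y0+60,x0:x0+70]; m=np.clip(255*(m/255.)**0.6,0,255).astype(np.uint8)
m=cv2.resize(m,None,fx=10,fy=10,interpolation=cv2.INTER_CUBIC); cv2.imwrite("pics/s9z.png",m)
for o in look_for("scene","bezel")[:3]: print(o)
```

```text
tcp [0.4393 0.0931 0.1188] t 17.65 F [-0.74 -0.24 -0.78] T [ 0.041  0.042 -0.019] w 0.0154 yaw -0.0778 shank gap [-0.09    0.0031] toe gap [-0.05    0.0031]
{'extent': [333.5, 306.1, 12.8, 11.9], 'p': 0.56}
{'extent': [346.3, 281.6, 25.2, 38.1], 'p': 0.45}
```

View pics/s9z.png

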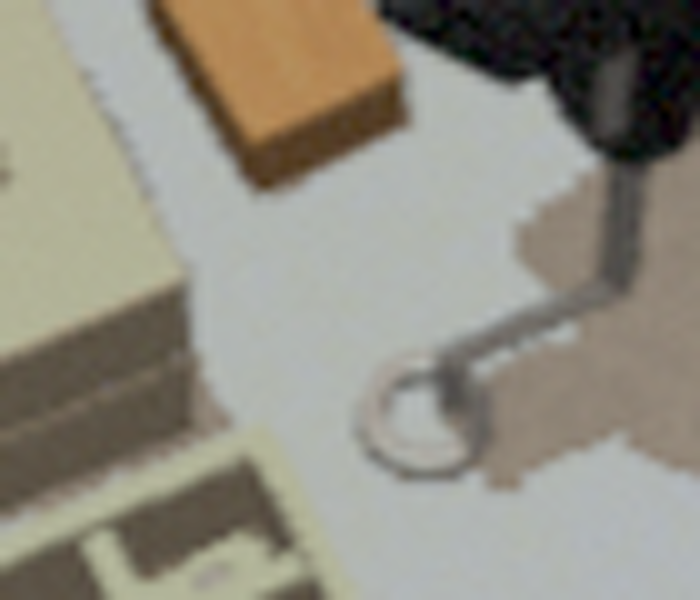

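Call:
apply_moves:
  increments:
    - {"travel":[0,0.3,0],"spin":0}
    - {"travel":[0,0,0],"spin":0}
    - {"travel":[-0.5,0,0],"spin":0}
    - {"travel":[-0.5,0,0],"spin":0}
    - {"travel":[-1,0,0],"spin":0}
    - {"travel":[-2,0,0],"spin":0}
    - {"travel":[-3,0,0],"spin":0}
    - {"travel":[-0.6,0,0],"spin":-0.12}
    - {"travel":[0,0,0],"spin":0}
    - {"travel":[0,0,0],"spin":0}

```text
time: 18.75
eef_pos: [0.4431, 0.0929, 0.1952]
tool_rot: [0.49, 0.51, -0.49, 0.51]
ft_force: [-0.9, 1.0, -1.8]
gripper_width: 0.0155
```

Run:
```python
from h import *
rep()
im=camera("scene"); cv2.imwrite("pics/scene10.png",im)
x0,y0=290,245
m=im[y0:y0+80,x0:x0+80]; m=np.clip(255*(m/255.)**0.6,0,255).astype(np.uint8)
m=cv2.resize(m,None,fx=7.5,fy=7.5,interpolation=cv2.INTER_CUBIC); cv2.imwrite("pics/s10z.png",m)
for o in look_for("scene","bezel")[:2]: print(o,gap(atz("scene",o['extent'][:2],.0035)))
print(rel((.3951,-.2521,.187)))
```

```text
tcp [0.4431 0.0929 0.1952] t 18.75 F [-0.93  0.96 -1.84] T [-0.07   0.028  0.037] w 0.0155 yaw 0.0397 shank gap [-0.0862  0.0031] toe gap [-0.0464  0.0078]
{'extent': [332.4, 308.2, 13.5, 16.0], 'p': 0.41} [-0.04261609  0.00735376]
[ 0.72458617 -6.13914366 34.26708043]
```

View pics/s10z.png

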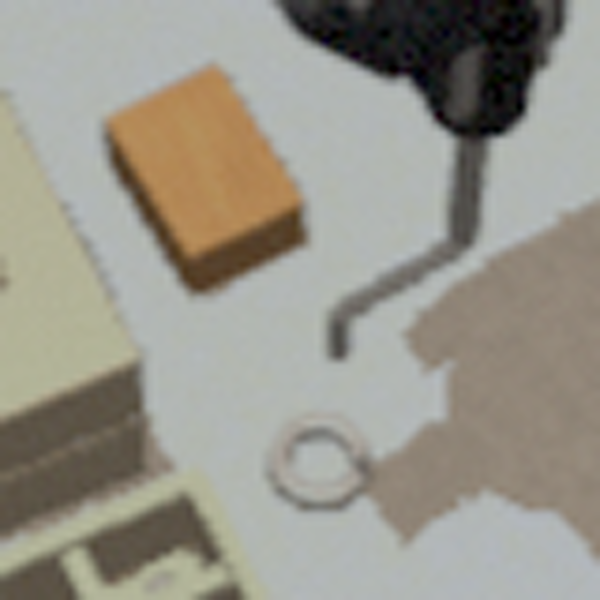

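Call:
apply_moves:
  increments:
    - {"travel":[0,-2,1],"spin":0}
    - {"travel":[0,-2,2],"spin":0}
    - {"travel":[0,-1.1,4],"spin":0}
    - {"travel":[0,-1.0,4],"spin":0}
    - {"travel":[0,0,4],"spin":0}
    - {"travel":[0,0,4],"spin":0}
    - {"travel":[0,0,4],"spin":0}
    - {"travel":[0,0,4],"spin":0}
    - {"travel":[0.3,0,4],"spin":0}
    - {"travel":[0.4,0,3.2],"spin":0}
    - {"travel":[0,0,0],"spin":0}
    - {"travel":[0,0,0],"spin":0}

```text
time: 20.05
eef_pos: [0.396, -0.2513, 0.1868]
tool_rot: [0.49, 0.511, -0.49, 0.509]
ft_force: [-0.5, -0.0, -0.7]
gripper_width: 0.0153
```

Run:
```python
from h import *
rep()
im=camera("scene"); cv2.imwrite("pics/scene11.png",im)
x0,y0=225,110
p,R,s=tool(); y=np.arctan2(R[1,1],R[0,1]); L=.1055
zf=p[2]-.0117; zr=zf-L+.025
X=P((p[0],p[1],y),[(0,0,zf-.01),(0,0,zr),(.04,0,zr),(.04,0,zr-.025)]); q=proj("scene",X)
m=im[y0:y0+80,x0:x0+90]; m=np.clip(255*(m/255.)**0.6,0,255).astype(np.uint8)
m=cv2.resize(m,None,fx=7.5,fy=7.5,interpolation=cv2.INTER_CUBIC)
def pl(q,c): cv2.polylines(m,[(((q-[x0,y0]+.5)*7.5-.5)*16).astype(np.int32)],False,c,1,cv2.LINE_AA,4)
pl(q,(0,0,255))
st=(.4942,-.2473,.0432)
pl(proj("scene",P(st,[(-.03,-.05,.165),(-.03,.05,.165)])),(0,255,0))
pl(proj("scene",P(st,[(-.03,-.0065,.165),(0,-.0065,.165)])),(0,255,0))
pl(proj("scene",P(st,[(-.03,.0065,.165),(0,.0065,.165)])),(0,255,0))
cv2.imwrite("pics/s11z.png",m)
print(rel((.495,-.2478,.187)))
```

```text
tcp [ 0.396  -0.2513  0.1868] t 20.05 F [-0.47 -0.   -0.75] T [ 0.021 -0.001  0.014] w 0.0153 yaw 0.0398 shank gap [-0.106  -0.3437] toe gap [-0.0663 -0.339 ]
[-6.33760813e-03  9.88458754e+00  1.16103755e-01]
```

View pics/s11z.png

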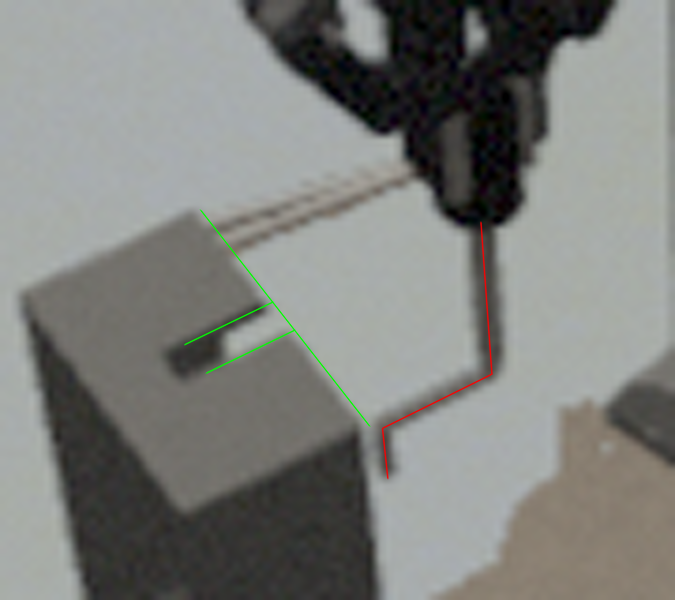

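Call:
apply_moves:
  increments:
    - {"travel":[0,1.5,0.04],"spin":0}
    - {"travel":[0,1.5,0.03],"spin":0}
    - {"travel":[0,1.5,0.02],"spin":0}
    - {"travel":[0,1,0.02],"spin":0}
    - {"travel":[0,0.5,0],"spin":0}
    - {"travel":[0,0.5,0],"spin":0}
    - {"travel":[0,0.5,0],"spin":0}
    - {"travel":[0,0,0],"spin":0}

```text
time: 20.9
eef_pos: [0.4669, -0.2494, 0.188]
tool_rot: [0.489, 0.51, -0.489, 0.51]
ft_force: [-0.5, 0.9, -1.7]
gripper_width: 0.0151
```

Run:
```python
from h import *
rep(); print(rel((.495,-.2478,.187)))
```

```text
tcp [ 0.4669 -0.2494  0.188 ] t 20.9 F [-0.46  0.91 -1.72] T [ 0.014  0.009 -0.058] w 0.0151 yaw 0.0423 shank gap [-0.0355 -0.3363] toe gap [ 0.0042 -0.3315]
[ 0.10336299  2.81623104 -0.045626  ]
```

Call:
apply_moves:
  increments:
    - {"travel":[0,0.5,-0.05],"spin":0}
    - {"travel":[0,0.5,0],"spin":0}
    - {"travel":[0,0.5,0],"spin":0}
    - {"travel":[0,0.5,0],"spin":0}
    - {"travel":[0,0.5,0],"spin":0}
    - {"travel":[0,0.3,0],"spin":0}
    - {"travel":[0,0,0],"spin":0}
    - {"travel":[0,0,0],"spin":0}

```text
time: 21.7
eef_pos: [0.4946, -0.2479, 0.1879]
tool_rot: [0.489, 0.511, -0.489, 0.51]
ft_force: [0.2, 0.0, -0.3]
gripper_width: 0.0156
```

Run:
```python
from h import *
rep(); print(rel((.495,-.2478,.177)))
```

```text
tcp [ 0.4946 -0.2479  0.1879] t 21.7 F [ 0.22  0.03 -0.26] T [0.064 0.01  0.025] w 0.0156 yaw 0.0421 shank gap [-0.008  -0.3325] toe gap [ 0.0317 -0.3277]
[ 1.09166469  0.04340258 -0.00598342]
```

Now lower until the flange takes weight.

Call:
apply_moves:
  increments:
    - {"travel":[0.4,0,0],"spin":0}
    - {"travel":[0.4,0,0],"spin":0}
    - {"travel":[0.15,0,0],"spin":0}
    - {"travel":[0,0,0],"spin":0}
    - {"travel":[0,0,0],"spin":0}

```text
time: 22.2
eef_pos: [0.4945, -0.2479, 0.1785]
tool_rot: [0.489, 0.51, -0.489, 0.51]
ft_force: [0.1, -0.1, 0.3]
gripper_width: 0.0154
```

Call:
apply_moves:
  increments:
    - {"travel":[0.06,0,0],"spin":0}
    - {"travel":[0,0,0],"spin":0}
    - {"travel":[0,0,0],"spin":0}

```text
time: 22.5
eef_pos: [0.4946, -0.2479, 0.178]
tool_rot: [0.489, 0.51, -0.489, 0.51]
ft_force: [0.7, -0.2, -2.2]
gripper_width: 0.0154
```

Call:
apply_moves:
  increments:
    - {"travel":[0.06,0,0],"spin":0}
    - {"travel":[0,0,0],"spin":0}
    - {"travel":[0,0,0],"spin":0}

```text
time: 22.8
eef_pos: [0.4946, -0.2479, 0.1773]
tool_rot: [0.489, 0.51, -0.489, 0.51]
ft_force: [-0.1, -0.7, -0.7]
gripper_width: 0.0153
```

Call:
apply_moves:
  increments:
    - {"travel":[0.05,0,0],"spin":0}
    - {"travel":[0,0,0],"spin":0}
    - {"travel":[0,0,0],"spin":0}

```text
time: 23.1
eef_pos: [0.4947, -0.2479, 0.177]
tool_rot: [0.489, 0.51, -0.489, 0.51]
ft_force: [0.4, -0.8, -0.2]
gripper_width: 0.0151
```

Call:
apply_moves:
  increments:
    - {"travel":[0.05,0,0],"spin":0}
    - {"travel":[0,0,0],"spin":0}
    - {"travel":[0,0,0],"spin":0}

```text
time: 23.4
eef_pos: [0.4947, -0.2479, 0.1769]
tool_rot: [0.489, 0.51, -0.489, 0.511]
ft_force: [-2.0, 2.3, 2.7]
gripper_width: 0.0149
```

Call:
apply_moves:
  increments:
    - {"travel":[0,0,0],"spin":0}
    - {"travel":[0,0,0],"spin":0}
    - {"travel":[0,0,0],"spin":0}
    - {"travel":[0,0,0],"spin":0}
    - {"travel":[0,0,0],"spin":0}
    - {"travel":[0,0,0],"spin":0}
    - {"travel":[0,0,0],"spin":0}
    - {"travel":[0,0,0],"spin":0}
  fingers: 0

```text
time: 24.2
eef_pos: [0.4946, -0.2479, 0.1763]
tool_rot: [0.489, 0.51, -0.489, 0.51]
ft_force: [-0.4, -0.3, -0.4]
gripper_width: 0.0857
```

Call:
apply_moves:
  increments:
    - {"travel":[-1,0,0],"spin":0}
    - {"travel":[-2,0,0],"spin":0}
    - {"travel":[-3,0,0],"spin":0}
    - {"travel":[-3,0,0],"spin":0}
    - {"travel":[-1,0,-4],"spin":0}
    - {"travel":[0,0,-4],"spin":0}
    - {"travel":[0,0,-4],"spin":0}
    - {"travel":[0,0,-4],"spin":0}
    - {"travel":[0,0,-4],"spin":0}
    - {"travel":[0,-3,-4],"spin":0}
    - {"travel":[0,-3,-4],"spin":0}
    - {"travel":[0,0,0],"spin":0}

```text
time: 25.4
eef_pos: [0.4206, 0.0326, 0.2773]
tool_rot: [0.489, 0.512, -0.487, 0.512]
ft_force: [0.4, -0.2, -0.4]
gripper_width: 0.0857
```

Run:
```python
from h import *
rep()
im=camera("scene"); tm=camera("top"); cv2.imwrite("pics/scene12.png",im); cv2.imwrite("pics/top12.png",tm)
g=lambda m:np.clip(255*(m/255.)**0.6,0,255).astype(np.uint8)
z=lambda m,x0,y0,w,h,s:cv2.resize(g(m[y0:y0+h,x0:x0+w]),None,fx=s,fy=s,interpolation=cv2.INTER_CUBIC)
cv2.imwrite("pics/e1.png",np.hstack([z(im,220,125,70,100,5),z(tm,385,195,70,100,5)]))
cv2.imwrite("pics/e2.png",np.hstack([z(im,290,255,70,80,5),z(tm,255,180,85,80,5)]))
```

```text
tcp [0.4206 0.0326 0.2773] t 25.4 F [ 0.44 -0.2  -0.44] T [-0.032  0.005 -0.009] w 0.0857 yaw 0.0473 shank gap [-0.1039 -0.0588] toe gap [-0.0642 -0.0538]
```

View pics/e1.png

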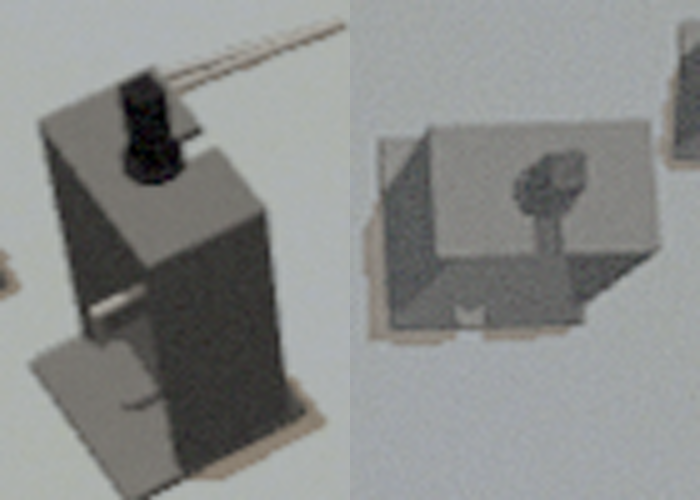

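View pics/e2.png

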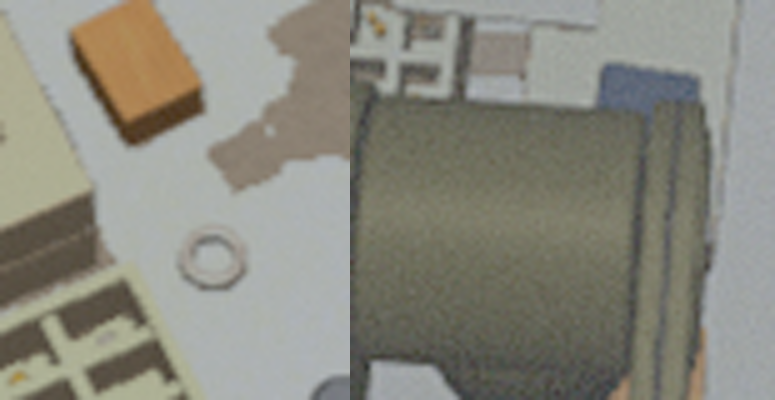

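View pics/scene12.png

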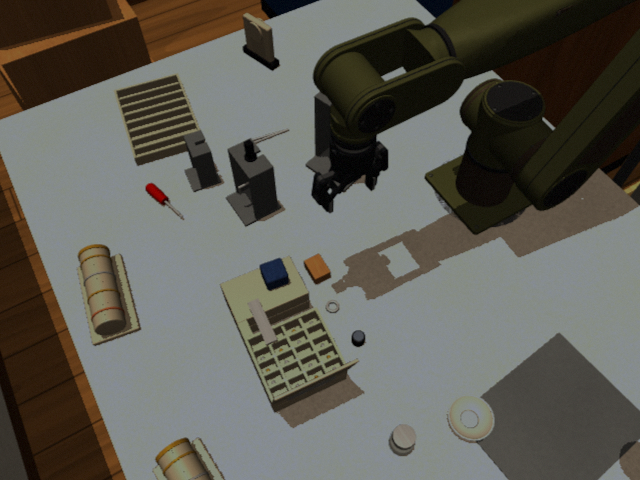

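Run:
```python
from h import *
for p in ((250.6,157.0),): print("flange vs rest est (mm):",((atz("scene",p,.168)-[.4942,-.2473,.168])*1000).round(1))
print("bezel gap:",gap(atz("scene",(332.3,306.3),.0035)).round(4))
print(finish_job())
```

```text
flange vs rest est (mm): [0.3 1.5 0. ]
bezel gap: [-0.0445  0.0032]
the job is handed in; nothing more can be done
None
```

The bezel is out of the gap and the hook is back in its stand. I handed the job in at about 25 s of the 67 s allowed; no verdict is reported.

**What I did:**
- I took the hook from the middle-sized stand and felt the counter in front of the gap. The toe touched with about 6 N, and its end is about 105.5 mm below the flange.
- I passed the toe over the bezel under the strip, lowered it into the ring's hole without touching the ring, and drew the bezel straight out with the toe about 2 mm above the counter.
- I hung the hook back in the slot, let go and moved the arm clear.

**Last checks:**
- **Bezel:** in the final scene picture it lies flat, about 44 mm in front of the mouth and about 3 mm off the gap's middle line. Only the scene camera confirms this, because the arm hid the bezel from the top camera.
- **Hook:** it hangs upright, with its flange about 1.5 mm from my estimate of the resting point.
- **Other things:** the rest looked unmoved in the picture; I did not measure their positions.
- **Forces:** wrist readings stayed under 5 N at every check.

**Disagreements:** the two cameras differed by 2–3 mm on where the cases stand, so I used values in between. Three early move calls were refused because of their format, and nothing moved.

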